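# Fill the tube carrier and hold its sprung clamp arm open

### The job

Put a spare tube from the blue rack into each of the two empty pockets of the dark grey carrier, fully seated, leaving the tubes already there, the remaining spare and everything else on the bench alone. Then push the red post of the sprung clamp arm back past its ratchet click until the roller is well clear of the carrier, nearly to the end stop, so a colleague can lift the carrier out. Finish while still holding the arm back there: do not let it spring forward onto its pawl.

Things in the scene. Friction and masses are not known exactly. Their poses are not given: they have to be found in the camera images.
- tube_a_mid (a point): A capped sample tube (clear 16 mm round body, chamfered foot, white cap 19 mm across and 20 mm high), 100 mm tall in all, 18 g. The point is the tube's centre, 50 mm above its foot and 50 mm below the cap's top; its z axis runs up to the cap. Stands in the dark grey carrier at the start.
- tube_b_mid (a point): A capped sample tube (clear 16 mm round body, chamfered foot, white cap 19 mm across and 20 mm high), 100 mm tall in all, 18 g. The point is the tube's centre, 50 mm above its foot and 50 mm below the cap's top; its z axis runs up to the cap. Stands in the dark grey carrier at the start.
- tube_c_mid (a point): A capped sample tube (clear 16 mm round body, chamfered foot, white cap 19 mm across and 20 mm high), 100 mm tall in all, 18 g. The point is the tube's centre, 50 mm above its foot and 50 mm below the cap's top; its z axis runs up to the cap. Stands in the dark grey carrier at the start.
- tube_d_mid (a point): A capped sample tube (clear 16 mm round body, chamfered foot, white cap 19 mm across and 20 mm high), 100 mm tall in all, 18 g. The point is the tube's centre, 50 mm above its foot and 50 mm below the cap's top; its z axis runs up to the cap. Stands in the blue spare rack at the start.
- tube_e_mid (a point): A capped sample tube (clear 16 mm round body, chamfered foot, white cap 19 mm across and 20 mm high), 100 mm tall in all, 18 g. The point is the tube's centre, 50 mm above its foot and 50 mm below the cap's top; its z axis runs up to the cap. Stands in the blue spare rack at the start.
- tube_f_mid (a point): A capped sample tube (clear 16 mm round body, chamfered foot, white cap 19 mm across and 20 mm high), 100 mm tall in all, 18 g. The point is the tube's centre, 50 mm above its foot and 50 mm below the cap's top; its z axis runs up to the cap. Stands in the blue spare rack at the start.
- pocket0 (a point): Centre of the mouth of pocket 0 of the dark grey carrier, on its top face, 58 mm above the bench. Pocket: square, 19 mm wide, 45 mm deep, chamfered mouth. The row runs along this point's y axis, pocket0 to pocket4 towards +y. A fully seated tube has its centre 5 mm above this point.
- pocket1 (a point): Centre of the mouth of pocket 1 of the dark grey carrier, on its top face, 58 mm above the bench. Pocket: square, 19 mm wide, 45 mm deep, chamfered mouth. The row runs along this point's y axis, pocket0 to pocket4 towards +y. A fully seated tube has its centre 5 mm above this point.
- pocket2 (a point): Centre of the mouth of pocket 2 of the dark grey carrier, on its top face, 58 mm above the bench. Pocket: square, 19 mm wide, 45 mm deep, chamfered mouth. The row runs along this point's y axis, pocket0 to pocket4 towards +y. A fully seated tube has its centre 5 mm above this point.
- pocket3 (a point): Centre of the mouth of pocket 3 of the dark grey carrier, on its top face, 58 mm above the bench. Pocket: square, 19 mm wide, 45 mm deep, chamfered mouth. The row runs along this point's y axis, pocket0 to pocket4 towards +y. A fully seated tube has its centre 5 mm above this point.
- pocket4 (a point): Centre of the mouth of pocket 4 of the dark grey carrier, on its top face, 58 mm above the bench. Pocket: square, 19 mm wide, 45 mm deep, chamfered mouth. The row runs along this point's y axis, pocket0 to pocket4 towards +y. A fully seated tube has its centre 5 mm above this point.
- carrier_mid (a point): Centre of the top face of the dark grey carrier, fixed on the aluminium station plate: 46 mm wide, 190 mm long, 58 mm above the bench, five pockets in one row 36 mm apart; the clamp arm is at its pocket4 end. Two of the five pockets are empty at the start; which two varies. Its axes are those of the pockets.
- spare_rack_mid (a point): Centre of the top face of the blue spare rack, a fixed block 156 x 46 mm, 58 mm high, with four pockets like the carrier's (36 mm apart, 45 mm deep) in one row along this point's x axis; three hold spares.
- post (a point): A point on the axis of the red push post, an upright round post 18 mm across at the free end of the blue clamp arm. The point is 90 mm above the bench; the post rises from the arm's bar (top at 52 mm) to 120 mm above the bench. The post travels with the arm on a circle of radius 130 mm about pivot_point.
- pivot_point (a point): A point on the upright pivot axis of the clamp arm, 90 mm above the bench; fixed on the station, same axes as the pocket points. At joint 0 the post lies 130 mm from it along this point's -x; pushed back, the post swings towards this point's +y (away from the carrier): at joint value q it lies at (-0.130 cos q, +0.130 sin q) in this frame.
- clamp_arm (a joint): Angle of the sprung clamp arm in rad: 0 with its rubber roller on the carrier's end (start), growing as the post is pushed back, end stop at 0.85. The roller counts as well clear from 0.6 on. The spring pushes back with about 3.5 N at the post at 0 and 7 N near the stop.
- pawl_point (a point): Rounded nose of the brass ratchet pawl, a sprung slider beside the arm's pivot, 46 mm above the bench. It rides over a tooth on the arm's hub (at most 2 N more at the post, from about 0.18 to 0.4 rad) and clicks in behind it by 0.5; let go after that, the arm springs forward to about 0.5, where the pawl catches it.
- marker_mid (a point): A blue marker pen with a black cap, 130 mm long, lying on the bench; bystander. Point at its middle.
- beaker_mid (a point): An empty glass beaker, 68 mm across, 85 mm high; bystander. Point on its axis near mid height.
- spray_mid (a point): A white bottle with a blue cap, 64 mm across, 170 mm high; bystander. Point on its axis near mid height.
- cap_jar_mid (a point): A clear jar with white lid, 72 mm across, 75 mm high; bystander. Point on its axis near mid height.
- tape_roll_mid (a point): A yellow tape roll lying flat, 76 mm across, 20 mm high; bystander. Point at its centre.
- timer_mid (a point): A small white bench timer, 50 x 65 x 22 mm; bystander. Point at its centre.

How it is judged (in metres and radians):
On the way, in this order (a step that is already met when the one before it is completed fails the run):
1. all five carrier pockets hold a seated tube while the clamp arm is still forward (joint under 0.2) (((horizontal distance between tube_a_mid and pocket0 below 0.007 m and distance between tube_a_mid and pocket0 below 0.01 m) or (horizontal distance between tube_b_mid and pocket0 below 0.007 m and distance between tube_b_mid and pocket0 below 0.01 m) or (horizontal distance between tube_c_mid and pocket0 below 0.007 m and distance between tube_c_mid and pocket0 below 0.01 m) or (horizontal distance between tube_d_mid and pocket0 below 0.007 m and distance between tube_d_mid and pocket0 below 0.01 m) or (horizontal distance between tube_e_mid and pocket0 below 0.007 m and distance between tube_e_mid and pocket0 below 0.01 m) or (horizontal distance between tube_f_mid and pocket0 below 0.007 m and distance between tube_f_mid and pocket0 below 0.01 m)) and ((horizontal distance between tube_a_mid and pocket1 below 0.007 m and distance between tube_a_mid and pocket1 below 0.01 m) or (horizontal distance between tube_b_mid and pocket1 below 0.007 m and distance between tube_b_mid and pocket1 below 0.01 m) or (horizontal distance between tube_c_mid and pocket1 below 0.007 m and distance between tube_c_mid and pocket1 below 0.01 m) or (horizontal distance between tube_d_mid and pocket1 below 0.007 m and distance between tube_d_mid and pocket1 below 0.01 m) or (horizontal distance between tube_e_mid and pocket1 below 0.007 m and distance between tube_e_mid and pocket1 below 0.01 m) or (horizontal distance between tube_f_mid and pocket1 below 0.007 m and distance between tube_f_mid and pocket1 below 0.01 m)) and ((horizontal distance between tube_a_mid and pocket2 below 0.007 m and distance between tube_a_mid and pocket2 below 0.01 m) or (horizontal distance between tube_b_mid and pocket2 below 0.007 m and distance between tube_b_mid and pocket2 below 0.01 m) or (horizontal distance between tube_c_mid and pocket2 below 0.007 m and distance between tube_c_mid and pocket2 below 0.01 m) or (horizontal distance between tube_d_mid and pocket2 below 0.007 m and distance between tube_d_mid and pocket2 below 0.01 m) or (horizontal distance between tube_e_mid and pocket2 below 0.007 m and distance between tube_e_mid and pocket2 below 0.01 m) or (horizontal distance between tube_f_mid and pocket2 below 0.007 m and distance between tube_f_mid and pocket2 below 0.01 m)) and ((horizontal distance between tube_a_mid and pocket3 below 0.007 m and distance between tube_a_mid and pocket3 below 0.01 m) or (horizontal distance between tube_b_mid and pocket3 below 0.007 m and distance between tube_b_mid and pocket3 below 0.01 m) or (horizontal distance between tube_c_mid and pocket3 below 0.007 m and distance between tube_c_mid and pocket3 below 0.01 m) or (horizontal distance between tube_d_mid and pocket3 below 0.007 m and distance between tube_d_mid and pocket3 below 0.01 m) or (horizontal distance between tube_e_mid and pocket3 below 0.007 m and distance between tube_e_mid and pocket3 below 0.01 m) or (horizontal distance between tube_f_mid and pocket3 below 0.007 m and distance between tube_f_mid and pocket3 below 0.01 m)) and ((horizontal distance between tube_a_mid and pocket4 below 0.007 m and distance between tube_a_mid and pocket4 below 0.01 m) or (horizontal distance between tube_b_mid and pocket4 below 0.007 m and distance between tube_b_mid and pocket4 below 0.01 m) or (horizontal distance between tube_c_mid and pocket4 below 0.007 m and distance between tube_c_mid and pocket4 below 0.01 m) or (horizontal distance between tube_d_mid and pocket4 below 0.007 m and distance between tube_d_mid and pocket4 below 0.01 m) or (horizontal distance between tube_e_mid and pocket4 below 0.007 m and distance between tube_e_mid and pocket4 below 0.01 m) or (horizontal distance between tube_f_mid and pocket4 below 0.007 m and distance between tube_f_mid and pocket4 below 0.01 m)) and value of joint clamp_arm below 0.2 rad), for 0.2 s.
2. the robot pushes the clamp arm back past the click, beyond 0.60 rad (value of joint clamp_arm above 0.6 rad and contact force between any of the fingers, the arm and clamp_arm above 2 N), for 0.2 s.
At the end, for the whole second after the job is handed in: Each carrier pocket holds a tube, its centre within 7 mm sideways and 10 mm in all of the pocket mouth; one spare is within 15 mm of its first place; the clamp arm is still, beyond 0.60 rad, with the robot bearing on it by over 2 N (the pawl alone holds it at only 0.5) (all of step 2 and ((horizontal distance between tube_a_mid and pocket0 below 0.007 m and distance between tube_a_mid and pocket0 below 0.01 m) or (horizontal distance between tube_b_mid and pocket0 below 0.007 m and distance between tube_b_mid and pocket0 below 0.01 m) or (horizontal distance between tube_c_mid and pocket0 below 0.007 m and distance between tube_c_mid and pocket0 below 0.01 m) or (horizontal distance between tube_d_mid and pocket0 below 0.007 m and distance between tube_d_mid and pocket0 below 0.01 m) or (horizontal distance between tube_e_mid and pocket0 below 0.007 m and distance between tube_e_mid and pocket0 below 0.01 m) or (horizontal distance between tube_f_mid and pocket0 below 0.007 m and distance between tube_f_mid and pocket0 below 0.01 m)) and ((horizontal distance between tube_a_mid and pocket1 below 0.007 m and distance between tube_a_mid and pocket1 below 0.01 m) or (horizontal distance between tube_b_mid and pocket1 below 0.007 m and distance between tube_b_mid and pocket1 below 0.01 m) or (horizontal distance between tube_c_mid and pocket1 below 0.007 m and distance between tube_c_mid and pocket1 below 0.01 m) or (horizontal distance between tube_d_mid and pocket1 below 0.007 m and distance between tube_d_mid and pocket1 below 0.01 m) or (horizontal distance between tube_e_mid and pocket1 below 0.007 m and distance between tube_e_mid and pocket1 below 0.01 m) or (horizontal distance between tube_f_mid and pocket1 below 0.007 m and distance between tube_f_mid and pocket1 below 0.01 m)) and ((horizontal distance between tube_a_mid and pocket2 below 0.007 m and distance between tube_a_mid and pocket2 below 0.01 m) or (horizontal distance between tube_b_mid and pocket2 below 0.007 m and distance between tube_b_mid and pocket2 below 0.01 m) or (horizontal distance between tube_c_mid and pocket2 below 0.007 m and distance between tube_c_mid and pocket2 below 0.01 m) or (horizontal distance between tube_d_mid and pocket2 below 0.007 m and distance between tube_d_mid and pocket2 below 0.01 m) or (horizontal distance between tube_e_mid and pocket2 below 0.007 m and distance between tube_e_mid and pocket2 below 0.01 m) or (horizontal distance between tube_f_mid and pocket2 below 0.007 m and distance between tube_f_mid and pocket2 below 0.01 m)) and ((horizontal distance between tube_a_mid and pocket3 below 0.007 m and distance between tube_a_mid and pocket3 below 0.01 m) or (horizontal distance between tube_b_mid and pocket3 below 0.007 m and distance between tube_b_mid and pocket3 below 0.01 m) or (horizontal distance between tube_c_mid and pocket3 below 0.007 m and distance between tube_c_mid and pocket3 below 0.01 m) or (horizontal distance between tube_d_mid and pocket3 below 0.007 m and distance between tube_d_mid and pocket3 below 0.01 m) or (horizontal distance between tube_e_mid and pocket3 below 0.007 m and distance between tube_e_mid and pocket3 below 0.01 m) or (horizontal distance between tube_f_mid and pocket3 below 0.007 m and distance between tube_f_mid and pocket3 below 0.01 m)) and ((horizontal distance between tube_a_mid and pocket4 below 0.007 m and distance between tube_a_mid and pocket4 below 0.01 m) or (horizontal distance between tube_b_mid and pocket4 below 0.007 m and distance between tube_b_mid and pocket4 below 0.01 m) or (horizontal distance between tube_c_mid and pocket4 below 0.007 m and distance between tube_c_mid and pocket4 below 0.01 m) or (horizontal distance between tube_d_mid and pocket4 below 0.007 m and distance between tube_d_mid and pocket4 below 0.01 m) or (horizontal distance between tube_e_mid and pocket4 below 0.007 m and distance between tube_e_mid and pocket4 below 0.01 m) or (horizontal distance between tube_f_mid and pocket4 below 0.007 m and distance between tube_f_mid and pocket4 below 0.01 m)) and velocity of joint clamp_arm between -0.05 and 0.05 rad/s and distance of any of tube_d_mid, tube_e_mid, tube_f_mid from where it was at the start of the episode below 0.015 m); the arm keeps its last pose, push and grip.
It fails at once if a tube that was already in the carrier was moved more than 15 mm (distance of any of tube_a_mid, tube_b_mid, tube_c_mid from where it was at the start of the episode above 0.015 m).
It fails at once if a bystander on the bench was moved more than 30 mm (distance of any of marker_mid, beaker_mid, spray_mid, cap_jar_mid, tape_roll_mid, timer_mid from where it was at the start of the episode above 0.03 m).
It also fails if it takes over 64 s, if anything falls off the work surface, if the arm or the gripper's body presses on something with over 40 N, if the wrist force passes 120 N, or if a joint passes its speed limit or range.

### The arm

A 6-joint arm with a two-finger parallel gripper is mounted at the origin on the work surface. World frame = base frame: x ahead of the robot, y to its left, z up, the work surface at z = 0. Lengths are in mm, angles in rad, forces in N, time in s.
With the tool pointing down it reaches from about 300 to 775 mm from the base axis. Payload 14.6 kg.
Tool frame: the origin (TCP) lies midway between the tips of the shut fingers; the grasp point (between the pads) lies 19 mm behind it; y points along the fingers, z is the direction in which the jaws open and shut, and the axes are right-handed (so a half turn about y gives the same grasp; the last joint's range is limited). The gripper opens to 94 mm and grips with 3 to 60 N. Pads are 16 mm wide; open, the fingers measure 119 mm over their backs; the gripper's body (75 mm by 177 mm) begins 78 mm behind the grasp point.
Start: joints at [-1.366, 0.3, 1.521, -0, 1.321, -0.067], TCP at [147.649, -529.801, 205.446] pointing down, gripper open.
Joint ranges: [-3.03, 3.03], [-0.79, 2.21], [0.23, 2.52], [-1.04, 4.18], [0, 3.07], [-2.55, 2.55]. Speed limits (rad/s): [2.22, 2.22, 2.57, 3.14, 3.14, 3.14].

### API

Orientations are given as [roll, pitch, yaw] about the fixed x, y, z axes, in that order (R = Rz(yaw) Ry(pitch) Rx(roll)).
In Python, from cell import manip gives the robot as it stands.
- The arm moves only by the tool play_rows, never from a script. Its argument "series" is a list of rows, each a list of 3 entries, a list of its own where there are three numbers: the shift along the tool's x, y, z in m, then the turn about the tool's y in rad, then the closure, from 0 (fully open) to 1 (shut). In form: [[[dx, dy, dz], twist, grip], ...]. A call has 1 to 20 rows; each row is the pose to reach, as a shift and turn from the pose measured when the call began, along the tool's axes at that moment; what a row does not reach only later rows make up. A row lasts 1/10 s, in which the tool goes at most 50 mm and 8.59 degrees, less where a joint would pass 70% of its speed; a pose out of reach is approached as far as the arm can. A call with a gripper value outside its range is refused whole. The fingers move at their own pace and stop on an object; "squeeze" is the grip in N (left out, the last holds). Time passes only in rows, so rows that repeat a pose let the fingers close. It gives the time, the measured TCP pose, the force and the opening at its end, in the units of the state.
- manip.read_state(): the state, without advancing time (a new reading comes with each control period).
- manip.camera(name): name is "scene" or "side" or "wrist"; returns the picture (400x640x3 uint8, red, green, blue); there is no depth.
- manip.camera_params(name): a dict with "K" (3x3 intrinsics, pixels), "rvec" (rotation vector, rad) and "tvec" (3), from world to camera coordinates, as OpenCV has them. Camera axes: x right, y down, z forward; pixel columns grow to the right and rows downward; lengths in mm; the calibration is good to about 2 mm. A picture is of the moment at which its call begins: read the wrist's pose just before it. camera_params takes no time and is no camera call; for the wrist camera it gives the pose at the moment of the call.
- manip.sign_off(): hands the job in, once; it reports no verdict.
The state is a dict: "clock": time; "joints": joint angles; "qd": joint speeds; "effort": joint torques, N m; "eef_pos": TCP position; "eef_rot": TCP orientation; "wrist_force": force on the tool from outside, world axes, zero at the start; "moment": the same for the moment, N m; "finger_gap": finger opening in mm.
Only numpy, scipy, OpenCV 4.12 (cv2) and the standard library are available. Lean on these libraries where they do the work, as an engineer would, in place of code of your own. Each camera call takes 0.05 s, during which the arm holds its last target. There are 200 camera calls.

## Working session

There is one attempt and no reset: what is moved stays moved. The work goes in short steps, Python scripts to look and compute and a tool call to move; the robot and the scene stay as the last step left them, time stands still between calls to the robot, and variables do not carry over. Pictures are saved under pics/ and viewed, about 8 in all and at most 12, crops included, and the job is handed in when it is done.

Besides the shell and the picture viewer there is one more tool, called as name(argument=value, ...) on one line, values as JSON. play_rows: Moves the arm, as the interface text tells. Its arguments: {"type":"object","properties":{"series":{"type":"array","items":{"type":"array"}},"squeeze":{"type":"number"}},"required":["series"]}

```bash
mkdir -p pics; ls
python3 - <<'E'
from cell import manip
import cv2
print(manip.read_state())
for n in ["scene","side","wrist"]:
    p=manip.camera_params(n); print(n,p)
    cv2.imwrite(f"pics/{n}0.png",manip.camera(n)[:,:,::-1])
E
```

```text
pics
{'clock': 0.0, 'joints': array([-1.36561551e+00,  3.00447807e-01,  1.52159693e+00,  4.80736982e-05,
        1.32067493e+00, -6.66364708e-02]), 'qd': array([-0.00164343, -0.00054193, -0.00081495, -0.00105981,  0.0009992 ,
        0.00027201]), 'effort': array([-4.52463360e-05, -5.31810415e+01, -3.52743459e+01,  7.08816829e-02,
        2.42544775e-02, -1.19311371e-04]), 'eef_pos': array([ 147.60189773, -529.55236858,  204.89239488]), 'eef_rot': array([-1.57191774e+00,  1.21506023e-04, -2.86978736e+00]), 'wrist_force': array([-0.55123014,  0.69773421, -0.17747822]), 'moment': array([ 0.03074356, -0.02089765, -0.02579956]), 'finger_gap': 94.03586830939803}
scene {'K': array([[423.11094252,   0.        , 324.15189806],
       [  0.        , 423.11094252, 198.19842099],
       [  0.        ,   0.        ,   1.        ]]), 'rvec': array([ 1.78808931,  2.03564933, -0.56877251]), 'tvec': array([  68.93177965, -438.90316977, 1657.57567787])}
side {'K': array([[437.87602942,   0.        , 314.68501638],
       [  0.        , 437.87602942, 199.14353193],
       [  0.        ,   0.        ,   1.        ]]), 'rvec': array([ 0.9481548 , -2.23556553,  1.26925852]), 'tvec': array([402.08998049, 293.15869199, 820.93401084])}
wrist {'K': array([[297.86594168,   0.        , 325.1358824 ],
       [  0.        , 297.86594168, 204.97726068],
       [  0.        ,   0.        ,   1.        ]]), 'rvec': array([-2.34997204,  1.78310487,  0.20992403]), 'tvec': array([-548.54647287,  -25.85718855,  389.19249847])}
```

View pics/scene0.png

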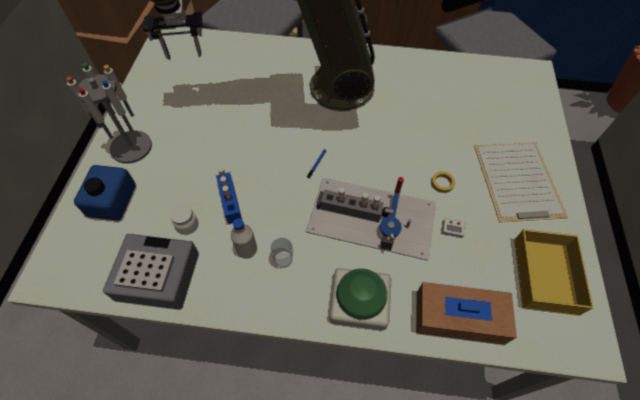

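View pics/side0.png

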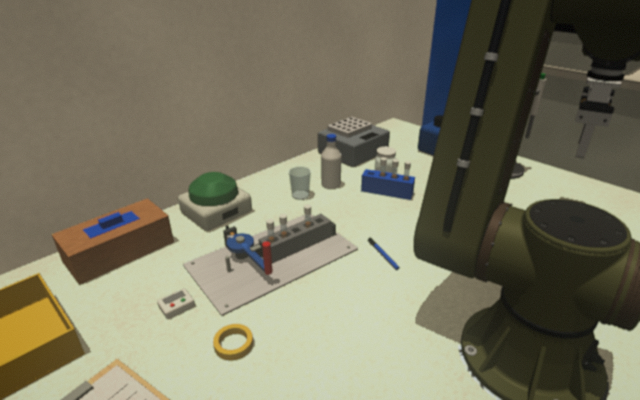

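The scene view shows the carrier around px (325–385, 190–215), the red post at about (398,186), the pivot hub at about (391,228), and the blue rack around (222–238, 175–218). I'll enlarge these areas.

Run:
```python
import cv2,numpy as np
a=cv2.imread("pics/scene0.png"); b=cv2.imread("pics/side0.png")
f=lambda im,x,y,w,h,s: cv2.resize(im[y:y+h,x:x+w],None,fx=s,fy=s,interpolation=cv2.INTER_CUBIC)
A=f(a,305,165,133,90,6); B=np.hstack([f(a,205,160,50,70,5)[:,:250],f(b,355,145,65,60,5)[:300], ]) if 0 else None
C=np.zeros((600,800,3),np.uint8)
cv2.imwrite("pics/c1.png",A)
r=f(a,205,160,50,70,6); C[:420,:300]=r
s=f(b,350,140,80,60,6); C[:360,310:790]=s
cv2.imwrite("pics/c2.png",C)
```

```text
(no output)
```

View pics/c1.png

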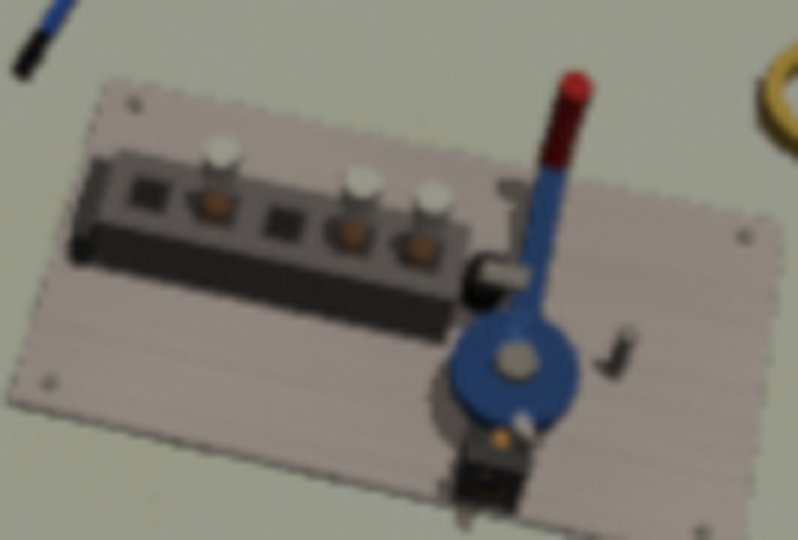

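View pics/c2.png

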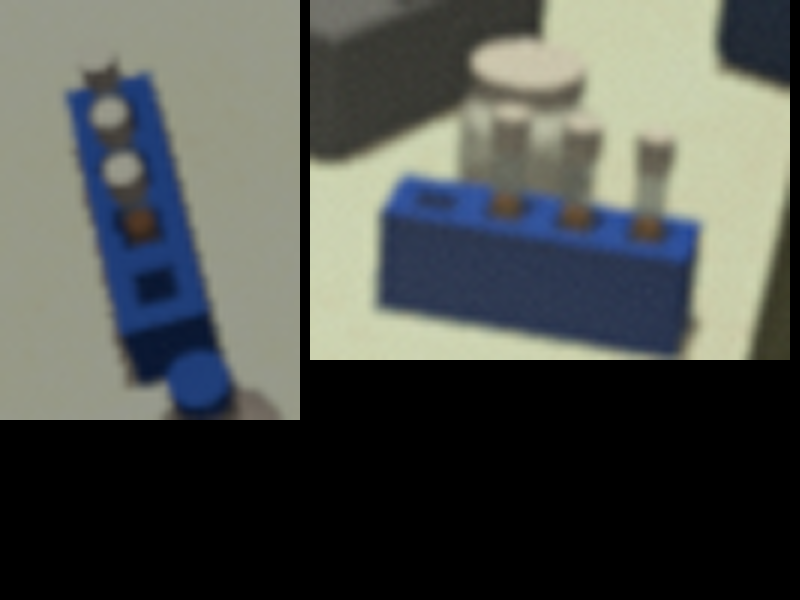

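```bash
cat > h.py <<'E'
import numpy as np,cv2
from cell import manip
def unproj(cam,uv,z,P=None):
    P=P or manip.camera_params(cam)
    R=cv2.Rodrigues(P["rvec"])[0]; t=P["tvec"].reshape(3); C=-R.T@t
    d=R.T@np.linalg.inv(P["K"])@np.array([uv[0],uv[1],1.])
    return C+d*(z-C[2])/d[2]
E
python3 - <<'E'
from h import *
np.set_printoptions(precision=1,suppress=True)
def c(x,y,x0,y0): return (x0+(x+.5)/6-.5,y0+(y+.5)/6-.5)
for n,p,z in [("pk0",(150,193),58),("pk2",(285,225),58),("capp1",(222,150),113),("capp3",(363,180),113),("capp4",(434,196),113),("postTop",(576,87),120)]:
    print(n,unproj("scene",c(*p,305,165),z))
for n,p,z in [("rk_empty",(155,287),58),("cap1",(124,168),113),("cap2",(110,110),113)]:
    print(n,unproj("scene",c(*p,205,160),z))
for n,p,z in [("rk_empty",(438-310,200),58),("cap1",(512-310,110),113),("cap2",(585-310,122),113),("cap3",(656-310,136),113)]:
    print("side",n,unproj("side",c(*p,350,140),z))
for cam in("scene","side","wrist"):
    P=manip.camera_params(cam);R=cv2.Rodrigues(P["rvec"])[0];print(cam,-R.T@P["tvec"], R)
E
```

```text
pk0 [549.8  16.5  58. ]
pk2 [559.9  87.9  58. ]
capp1 [554.2  52.  113. ]
capp3 [562.5 123.3 113. ]
capp4 [567.2 158.8 113. ]
postTop [497.2 225.5 120. ]
rk_empty [ 628.4 -279.7   58. ]
cap1 [ 593.5 -294.2  113. ]
cap2 [ 560.2 -309.9  113. ]
side rk_empty [ 621.7 -277.3   58. ]
side cap1 [ 591.9 -294.1  113. ]
side cap2 [ 557.8 -308.5  113. ]
side cap3 [ 523.8 -320.2  113. ]
scene [1247.3   74.5 1176.3] [[-0.1  1.   0. ]
 [ 0.8  0.1 -0.5]
 [-0.5 -0.1 -0.8]]
side [-131.   670.7  674.2] [[-0.7 -0.7 -0. ]
 [-0.4  0.4 -0.9]
 [ 0.6 -0.6 -0.5]]
wrist [ 209.9 -511.5  384. ] [[ 0.3 -1.  -0. ]
 [-0.9 -0.3  0.2]
 [-0.2 -0.1 -1. ]]
```

```bash
cat >> h.py <<'E'
from scipy.spatial.transform import Rotation as Ro
def to(x,y,z,yaw,s=None):
    s=s or manip.read_state()
    R=Ro.from_euler("xyz",s["eef_rot"])
    d=R.inv().apply(np.array([x,y,z])-s["eef_pos"])/1000
    w=(R.inv()*Ro.from_euler("xyz",[-np.pi/2,0,yaw])).as_rotvec()
    return np.round(d,4),np.round(w,3)
E
python3 - <<'E'
from h import *
print(to(523.8,-320.2,205,-2.75)); print(to(541,-314,205,-2.75))
print("spray",unproj("scene",(237.5,223.5),170), "beaker",unproj("scene",(281,242),85))
s=dict(manip.read_state()); s["eef_pos"]=np.array([523.8,-320.2,205]);s["eef_rot"]=[-np.pi/2,0,-2.75]
print(to(549.8,16.5,205,-1.693,s))
E
```

```text
(array([-4.186e-01,  1.000e-04, -1.007e-01]), array([ 0.001, -0.12 , -0.   ]))
(array([-4.368e-01,  1.000e-04, -1.021e-01]), array([ 0.001, -0.12 , -0.   ]))
spray [ 736.95190295 -213.28316378  170.        ] beaker [ 736.00919298 -101.20087063   85.        ]
(array([-0.1525, -0.    , -0.3013]), array([-0.   , -1.057,  0.   ]))
```

play_rows(series=[[[-0.035,0,-0.0084],-0.01,0.2],[[-0.07,0,-0.0168],-0.02,0.4],[[-0.105,0,-0.0252],-0.03,0.45],[[-0.14,0,-0.0336],-0.04,0.45],[[-0.175,0,-0.042],-0.05,0.45],[[-0.21,0,-0.0504],-0.06,0.45],[[-0.245,0,-0.0588],-0.07,0.45],[[-0.28,0,-0.0672],-0.08,0.45],[[-0.315,0,-0.0756],-0.09,0.45],[[-0.35,0,-0.084],-0.1,0.45],[[-0.385,0,-0.0924],-0.11,0.45],[[-0.41,0,-0.098],-0.118,0.45],[[-0.4186,0,-0.1007],-0.12,0.45],[[-0.4186,0,-0.1007],-0.12,0.45],[[-0.4186,0,-0.1007],-0.12,0.45],[[-0.4186,0,-0.1007],-0.12,0.45]], squeeze=15)

```text
clock: 1.75
eef_pos: [522.9, -321.1, 205.3]
eef_rot: [-1.571, 0.0, -2.751]
wrist_force: [0.1, 0.4, -0.4]
finger_gap: 51.6
```

Run:
```python
from h import *
s=manip.read_state(); print(s["eef_pos"],s["eef_rot"],s["finger_gap"],s["wrist_force"],s["clock"])
P=manip.camera_params("wrist"); cv2.imwrite("pics/w1.png",manip.camera("wrist")[:,:,::-1])
for n,p in [("cap1",(592.5,-294.1,113)),("cap2",(559,-309,113)),("cap3",(523.8,-320.2,113)),("emp",(625,-278.5,58))]:
    print(n,cv2.projectPoints(np.array([p]),P["rvec"],P["tvec"],P["K"],None)[0].ravel())
print(P["rvec"],P["tvec"])
```

```text
[ 522.86254892 -321.09110573  205.29038999] [-1.57147490e+00  4.18010659e-05 -2.75120955e+00] 51.59146889194572 [ 0.06830642  0.38338445 -0.386104  ] 1.75
cap1 [328.34223518 123.14723276]Traceback (most recent call last):
  File "<stdin>", line 5, in <module>
cv2.error: OpenCV(4.12.0) /io/opencv/modules/calib3d/src/calibration_base.cpp:1490: error: (-215:Assertion failed) npoints >= 0 && (depth == CV_32F || depth == CV_64F) in function 'projectPoints'
```

View pics/w1.png

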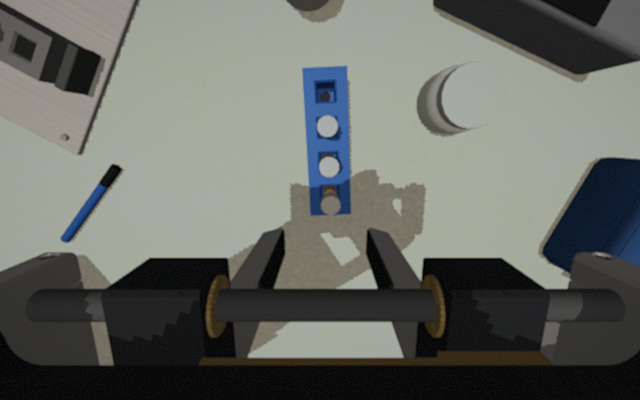

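The wrist view shows the rack caps at about (327,126), (329,166) and (330,203, in shadow), with the empty pocket at (326,92). All four lie in one row between the fingers.

Run:
```python
from h import *
np.set_printoptions(precision=1,suppress=True)
g=cv2.cvtColor(cv2.imread("pics/w1.png"),cv2.COLOR_BGR2GRAY)
for (u,v),t in [((327,126),150),((329,166),150)]:
    m=(g[v-15:v+16,u-15:u+16]>t).astype(np.uint8)
    # keep component in centre
    n,l,st,c=cv2.connectedComponentsWithStats(m); k=l[15,15]; uv=c[k]+[u-15,v-15]
    print(uv,st[k],unproj("wrist",uv,113))
print(unproj("wrist",(330,203),113),unproj("wrist",(326,92),58))
```

```text
[326.9 125.7] [  6   5  19  20 315] [ 590.1 -293.7  113. ]
[328.7 166.8] [  6   7  19  19 290] [ 557.4 -309.   113. ]
[ 526.7 -323.1  113. ] [ 622.4 -279.7   58. ]
```

Run:
```python
from h import *
print(to(524.8,-322.5,83,-2.73))
```

```text
(array([-0.0011,  0.1224,  0.0021]), array([ 0.001, -0.021, -0.   ]))
```

play_rows(series=[[[-0.001,0.03,0.002],-0.021,0.45],[[-0.001,0.06,0.002],-0.021,0.45],[[-0.001,0.09,0.002],-0.021,0.45],[[-0.001,0.11,0.002],-0.021,0.45],[[-0.001,0.122,0.002],-0.021,0.45],[[-0.001,0.122,0.002],-0.021,0.45],[[-0.001,0.122,0.002],-0.021,0.6],[[-0.001,0.122,0.002],-0.021,0.7],[[-0.001,0.122,0.002],-0.021,0.8],[[-0.001,0.122,0.002],-0.021,1],[[-0.001,0.122,0.002],-0.021,1],[[-0.001,0.122,0.002],-0.021,1],[[-0.001,0.122,0.002],-0.021,1],[[-0.001,0.122,0.002],-0.021,1]], squeeze=15)

```text
clock: 3.2
eef_pos: [524.8, -322.6, 83.7]
eef_rot: [-1.571, 0.001, -2.73]
wrist_force: [0.4, -0.8, 3.5]
finger_gap: 18.5
```

play_rows(series=[[[0,-0.015,0],0,1],[[0,-0.035,0],0,1],[[0,-0.06,0],0,1],[[0,-0.09,0],0,1],[[0,-0.115,0],0,1],[[0,-0.12,0],0,1],[[0,-0.12,0],0,1]])

```text
clock: 3.9
eef_pos: [524.8, -322.6, 204.4]
eef_rot: [-1.57, 0.001, -2.73]
wrist_force: [0.8, -0.2, -0.4]
finger_gap: 18.7
```

Run:
```python
from h import *
s=manip.read_state();print(s["eef_pos"],s["finger_gap"],s["wrist_force"])
print(to(549.8,16.5,204,-1.693)); print(np.round(s["joints"],3))
```

```text
[ 524.81310498 -322.57223925  204.36730892] 18.66909858053595 [ 0.76940131 -0.20124077 -0.3828037 ]
(array([-1.585e-01,  3.000e-04, -3.008e-01]), array([-1.000e-03, -1.037e+00, -1.000e-03]))
[-6.110e-01  4.490e-01  1.321e+00  1.000e-03  1.371e+00  5.480e-01]
```

play_rows(series=[[[-0.008,0,-0.015],-0.06,1],[[-0.02,0,-0.039],-0.14,1],[[-0.035,0,-0.066],-0.23,1],[[-0.05,0,-0.096],-0.33,1],[[-0.066,0,-0.126],-0.44,1],[[-0.083,0,-0.156],-0.54,1],[[-0.099,0,-0.186],-0.64,1],[[-0.114,0,-0.216],-0.74,1],[[-0.129,0,-0.245],-0.84,1],[[-0.142,0,-0.27],-0.93,1],[[-0.152,0,-0.288],-0.995,1],[[-0.157,0,-0.298],-1.025,1],[[-0.1585,0,-0.3008],-1.037,1],[[-0.1585,0,-0.3008],-1.037,1],[[-0.1585,0,-0.3008],-1.037,1]])

```text
clock: 5.4
eef_pos: [549.7, 15.7, 204.0]
eef_rot: [-1.57, -0.0, -1.695]
wrist_force: [-0.2, -1.1, 0.5]
finger_gap: 18.5
```

Run:
```python
from h import *
np.set_printoptions(precision=1,suppress=True)
s=manip.read_state();print(s["eef_pos"],s["eef_rot"],s["finger_gap"],s["clock"])
P=manip.camera_params("wrist"); im=manip.camera("wrist")[:,:,::-1]
cv2.imwrite("pics/w2.png",im)
pts=np.array([(549.8,16.5,58),(554.2,52,113),(559.9,87.9,58),(562.5,123.3,113),(567.2,158.8,113),(497.2,225.5,120)],float)
print(cv2.projectPoints(pts,P["rvec"],P["tvec"],P["K"],None)[0].reshape(-1,2))
```

```text
[549.7  15.7 204. ] [-1.6 -0.  -1.7] 18.489701653716658 5.4
[[326.6 195.3]
 [327.  168.7]
 [327.8 128.4]
 [326.5  84.1]
 [326.9  37.6]
 [224.  -49.5]]
```

View pics/w2.png

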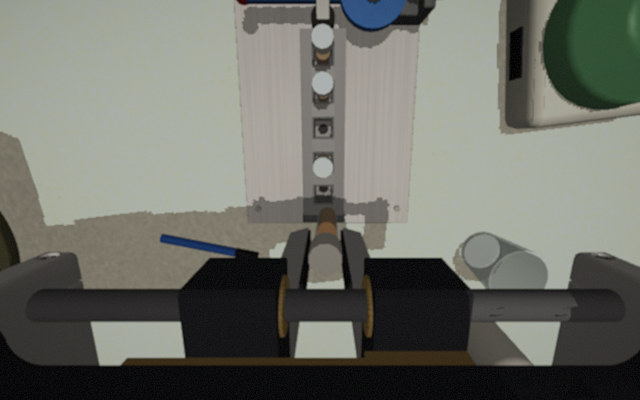

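Run:
```python
from h import *
np.set_printoptions(precision=1,suppress=True)
s=manip.read_state();P=manip.camera_params("wrist");e=s["eef_pos"]
pts=np.array([(e[0],e[1],z) for z in (133,150,204,223,233)],float)
print(cv2.projectPoints(pts,P["rvec"],P["tvec"],P["K"],None)[0].reshape(-1,2))
for uv,z in [((323,191),58),((322.5,167),113),((323,129),58),((322.5,83.5),113),((322,37.5),113)]: print(unproj("wrist",uv,z))
im=cv2.imread("pics/w2.png"); 
cv2.imwrite("pics/w2c.png",np.hstack([cv2.resize(im[120:280,270:380],None,fx=3.6,fy=3.6,interpolation=cv2.INTER_CUBIC)]))
S=manip.camera("side")[:,:,::-1]; C=manip.camera("scene")[:,:,::-1]
q=np.hstack([cv2.resize(S[110:260,220:350],(390,450),interpolation=cv2.INTER_CUBIC),cv2.resize(C[90:240,290:420],(390,450),interpolation=cv2.INTER_CUBIC)])
cv2.imwrite("pics/w2c.png",np.hstack([cv2.resize(im[140:280,280:370],(289,450),interpolation=cv2.INTER_CUBIC),q])[:, :])
P=manip.camera_params("side");print(cv2.projectPoints(pts,P["rvec"],P["tvec"],P["K"],None)[0].reshape(-1,2))
P=manip.camera_params("scene");print(cv2.projectPoints(pts,P["rvec"],P["tvec"],P["K"],None)[0].reshape(-1,2))
cv2.imwrite("pics/w2c.png",cv2.resize(cv2.imread("pics/w2c.png"),(800,337)))
```

```text
[[327.1 213.4]
 [327.2 218.8]
 [327.9 242.1]
 [328.2 253.8]
 [328.5 261. ]]
[546.5  21.8  58. ]
[550.4  53.9 113. ]
[554.8  87.9  58. ]
[559.3 124.2 113. ]
[563.3 159.4 113. ]
[[318.6 193.4]
 [318.5 187.4]
 [318.4 167.8]
 [318.3 160.6]
 [318.3 156.8]]
[[329.9 183.3]
 [330.  180.1]
 [330.5 169.3]
 [330.6 165.3]
 [330.7 163.2]]
```

View pics/w2c.png

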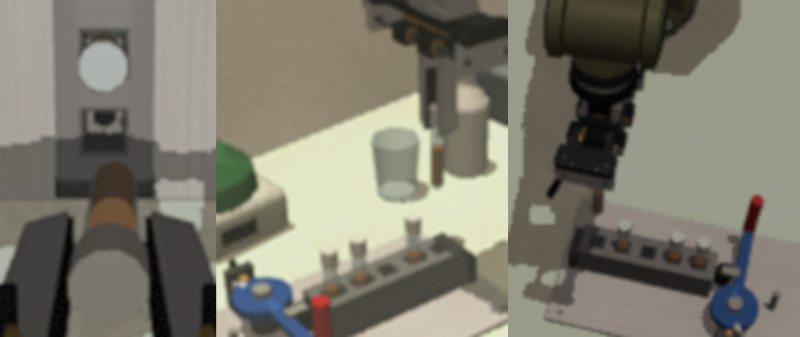

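Run:
```python
from h import *
np.set_printoptions(precision=1,suppress=True)
f=lambda x,y:((x-216)/2.245+220,y/2.245+110)
for p,z in [((441,242),58),((387,255),58),((413,219),113),((358,241),113),((329,251),113),((437,187),129)]: print("side",unproj("side",f(*p),z))
print("scene foot",unproj("scene",(330.1,184.9),129))
```

```text
side [550.1  10.1  58. ]
side [573.7  72.2  58. ]
side [543.6  58.7 113. ]
side [552.  129.7 113. ]
side [558.5 163.4 113. ]
side [555.4  10.7 129. ]
scene foot [552.7  16.8 129. ]
```

play_rows(series=[[[-0.0009,0.02,-0.0012],0,1],[[-0.0009,0.045,-0.0012],0,1],[[-0.0009,0.06,-0.0012],0,1],[[-0.0009,0.067,-0.0012],0,1],[[-0.0009,0.067,-0.0012],0,1]])

```text
clock: 6.05
eef_pos: [548.6, 16.5, 136.7]
eef_rot: [-1.571, -0.0, -1.695]
wrist_force: [0.4, 0.4, 0.1]
finger_gap: 18.8
```

Run:
```python
from h import *
s=manip.read_state();print(s["eef_pos"],s["eef_rot"],s["clock"])
P=manip.camera_params("wrist"); im=manip.camera("wrist")[:,:,::-1]
e=s["eef_pos"];pts=np.array([(e[0],e[1],z) for z in (58,66,e[2]+19)],float)
print(cv2.projectPoints(pts,P["rvec"],P["tvec"],P["K"],None)[0].reshape(-1,2))
a=cv2.resize(im[0:280,265:385],(400,int(280*10/3))[0:2] if 0 else None,fx=3,fy=3,interpolation=cv2.INTER_CUBIC)[:,:]
h=a.shape[0]//2
cv2.imwrite("pics/w3.png",np.hstack([a[h:],a[:h]]))
cv2.imwrite("pics/w3full.png",im)
```

```text
[548.55309994  16.54223021 136.73688475] [-1.57060619e+00 -3.11844963e-04 -1.69519808e+00] 6.05
[[327.10581057 211.20069634]
 [327.16649353 213.51470541]
 [328.22572219 253.90602634]]
```

View pics/w3.png

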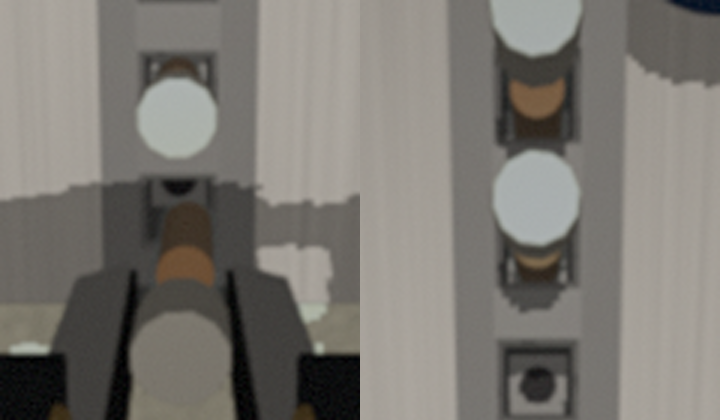

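Foot at about px (327.0, 215), pocket 0 centre at about (324.5, 210). The foot is about 2 mm too far in +x and 1 mm short in y, so I'll correct that and start the insertion.

play_rows(series=[[[-0.0008,0,-0.0021],0,1],[[-0.0008,0.003,-0.0021],0,1],[[-0.0008,0.007,-0.0021],0,1],[[-0.0008,0.011,-0.0021],0,1],[[-0.0008,0.015,-0.0021],0,1],[[-0.0008,0.019,-0.0021],0,1],[[-0.0008,0.023,-0.0021],0,1],[[-0.0008,0.023,-0.0021],0,1]])

```text
clock: 6.9
eef_pos: [546.7, 17.6, 113.9]
eef_rot: [-1.57, -0.0, -1.695]
wrist_force: [0.4, 0.1, -0.8]
finger_gap: 18.3
```

play_rows(series=[[[0,0.008,0],0,1],[[0,0.016,0],0,1],[[0,0.022,0],0,1],[[0,0.027,0],0,1],[[0,0.0295,0],0,1],[[0,0.0295,0],0,1]])

```text
clock: 7.5
eef_pos: [546.7, 17.6, 84.2]
eef_rot: [-1.57, -0.0, -1.695]
wrist_force: [-0.2, -0.1, -0.4]
finger_gap: 18.3
```

play_rows(series=[[[0,0,0],0,0.7],[[0,0,0],0,0.5],[[0,0,0],0,0.45],[[0,0,0],0,0.45],[[0,0,0],0,0.45],[[0,-0.03,0],0,0.45],[[0,-0.07,0],0,0.45],[[0,-0.105,0],0,0.45],[[0,-0.12,0],0,0.45],[[0,-0.12,0],0,0.45]])

```text
clock: 8.5
eef_pos: [547.5, 17.7, 206.5]
eef_rot: [-1.566, 0.0, -1.695]
wrist_force: [-0.1, 0.4, 0.1]
finger_gap: 51.5
```

Run:
```python
from h import *
s=manip.read_state();print(s["eef_pos"],s["finger_gap"],s["clock"])
cv2.imwrite("pics/w4.png",manip.camera("wrist")[:,:,::-1])
print(to(557.5,-309,204,-2.73))
```

```text
[547.49867152  17.68038918 206.45891983] 51.47806299577084 8.5
(array([0.3228, 0.0006, 0.0511]), array([-2.000e-03,  1.035e+00, -1.000e-03]))
```

View pics/w4.png

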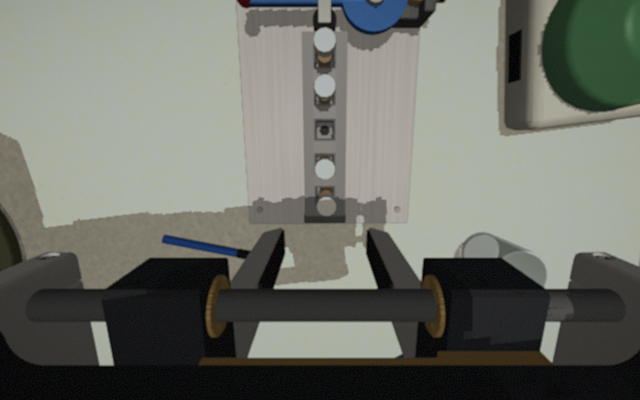

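The wrist view shows the tube seated in pocket 0: its cap is at (326,206), in line with and level with the other caps. Pocket 2 is still empty at (325,130). Next spare.

play_rows(series=[[[0.015,0,0.003],0.05,0.45],[[0.04,0,0.006],0.13,0.45],[[0.07,0,0.011],0.23,0.45],[[0.102,0,0.016],0.33,0.45],[[0.135,0,0.021],0.43,0.45],[[0.168,0,0.027],0.54,0.45],[[0.2,0,0.032],0.64,0.45],[[0.232,0,0.037],0.74,0.45],[[0.262,0,0.042],0.84,0.45],[[0.288,0,0.046],0.92,0.45],[[0.308,0,0.049],0.99,0.45],[[0.318,0,0.05],1.02,0.45],[[0.3228,0,0.0511],1.035,0.45],[[0.3228,0,0.0511],1.035,0.45],[[0.3228,0,0.0511],1.035,0.45]])

```text
clock: 10.05
eef_pos: [557.6, -308.3, 204.5]
eef_rot: [-1.57, 0.001, -2.729]
wrist_force: [0.0, -0.2, 1.0]
finger_gap: 51.6
```

Run:
```python
from h import *
s=manip.read_state();print(s["eef_pos"],s["eef_rot"],s["finger_gap"],s["clock"])
im=manip.camera("wrist")[:,:,::-1]; cv2.imwrite("pics/w5.png",im)
g=cv2.cvtColor(im,cv2.COLOR_BGR2GRAY)
P=manip.camera_params("wrist")
print(cv2.projectPoints(np.array([[557.5,-309,113],[590.1,-293.7,113]]),P["rvec"],P["tvec"],P["K"],None)[0].reshape(-1,2))
u,v=328,167
m=(g[v-15:v+16,u-15:u+16]>150).astype(np.uint8);n,l,st,c=cv2.connectedComponentsWithStats(m);uv=c[l[15,15]]+[u-15,v-15]
print(uv,st[l[15,15]],unproj("wrist",uv,113))
print(to(557.5,-309,83.5,-2.73))
```

```text
[ 557.58730776 -308.30785506  204.47353881] [-1.57012183e+00  1.13270378e-03 -2.72871771e+00] 51.60418115407968 10.05
[[327.02447067 206.57439624]
 [326.08290041 167.98803031]]
[325.98639456 167.96938776] [  4   7  19  19 294] [ 590.0802717 -293.6130563  113.       ]
(array([0.0006, 0.1211, 0.0005]), array([-0.001,  0.001, -0.001]))
```

play_rows(series=[[[0.0005,0.03,0.0005],0,0.45],[[0.0005,0.06,0.0005],0,0.45],[[0.0005,0.09,0.0005],0,0.45],[[0.0005,0.11,0.0005],0,0.45],[[0.0005,0.121,0.0005],0,0.45],[[0.0005,0.121,0.0005],0,0.45],[[0.0005,0.121,0.0005],0,0.6],[[0.0005,0.121,0.0005],0,0.7],[[0.0005,0.121,0.0005],0,0.8],[[0.0005,0.121,0.0005],0,1],[[0.0005,0.121,0.0005],0,1],[[0.0005,0.121,0.0005],0,1],[[0.0005,0.121,0.0005],0,1],[[0.0005,0.121,0.0005],0,1],[[0.0005,0.106,0.0005],0,1],[[0.0005,0.086,0.0005],0,1],[[0.0005,0.06,0.0005],0,1],[[0.0005,0.03,0.0005],0,1],[[0.0005,0.005,0.0005],0,1],[[0.0005,0,0.0005],0,1]])

```text
clock: 12.1
eef_pos: [558.1, -309.3, 208.6]
eef_rot: [-1.566, 0.004, -2.729]
wrist_force: [0.4, 0.4, -0.2]
finger_gap: 18.7
```

Run:
```python
from h import *
s=manip.read_state();print(s["eef_pos"],s["finger_gap"],s["clock"])
print(to(555.3,88.6,204,-1.695))
```

```text
[ 558.14512509 -309.29574969  208.61781455] 18.650895157023356 12.1
(array([-0.1571,  0.0034, -0.3656]), array([-7.000e-03, -1.034e+00, -1.000e-03]))
```

play_rows(series=[[[-0.006,0.001,-0.015],-0.05,1],[[-0.018,0.0015,-0.041],-0.13,1],[[-0.033,0.002,-0.076],-0.22,1],[[-0.049,0.002,-0.113],-0.33,1],[[-0.065,0.0025,-0.15],-0.44,1],[[-0.081,0.003,-0.188],-0.54,1],[[-0.097,0.003,-0.226],-0.64,1],[[-0.113,0.0034,-0.263],-0.74,1],[[-0.128,0.0034,-0.298],-0.84,1],[[-0.141,0.0034,-0.328],-0.93,1],[[-0.151,0.0034,-0.351],-0.995,1],[[-0.156,0.0034,-0.362],-1.025,1],[[-0.1571,0.0034,-0.3656],-1.034,1],[[-0.1571,0.0034,-0.3656],-1.034,1],[[-0.1571,0.0034,-0.3656],-1.034,1],[[-0.1571,0.0034,-0.3656],-1.034,1]])

```text
clock: 13.7
eef_pos: [555.3, 87.7, 203.9]
eef_rot: [-1.565, -0.002, -1.696]
wrist_force: [0.2, -0.3, -0.0]
finger_gap: 18.6
```

Run:
```python
from h import *
s=manip.read_state();print(s["eef_pos"],s["eef_rot"],s["finger_gap"],s["clock"])
print(to(555.3,88.6,137,-1.695))
```

```text
[555.33173306  87.68034597 203.93265353] [-1.56480672 -0.00231891 -1.69620312] 18.632847199396902 13.7
(array([-0.0011,  0.0669, -0.0005]), array([-0.006, -0.001,  0.002]))
```

play_rows(series=[[[-0.001,0.02,-0.0005],0,1],[[-0.001,0.045,-0.0005],0,1],[[-0.001,0.06,-0.0005],0,1],[[-0.001,0.067,-0.0005],0,1],[[-0.001,0.067,-0.0005],0,1],[[-0.001,0.067,-0.0005],0,1]])

```text
clock: 14.3
eef_pos: [555.7, 88.3, 137.8]
eef_rot: [-1.564, -0.002, -1.697]
wrist_force: [-0.4, -0.2, -0.6]
finger_gap: 18.7
```

Run:
```python
from h import *
s=manip.read_state();print(s["eef_pos"],s["eef_rot"],s["clock"])
P=manip.camera_params("wrist"); im=manip.camera("wrist")[:,:,::-1]
e=s["eef_pos"];pts=np.array([(e[0],e[1],z) for z in (58,66,e[2]+19)],float)
print(cv2.projectPoints(pts,P["rvec"],P["tvec"],P["K"],None)[0].reshape(-1,2))
cv2.imwrite("pics/w6.png",cv2.resize(im[130:280,250:400],None,fx=4,fy=4,interpolation=cv2.INTER_CUBIC))
```

```text
[555.74894257  88.3325258  137.75678506] [-1.56377672 -0.00207126 -1.69671404] 14.3
[[326.50232704 210.73446037]
 [326.60728585 213.04139266]
 [328.46669876 253.9101853 ]]
```

View pics/w6.png

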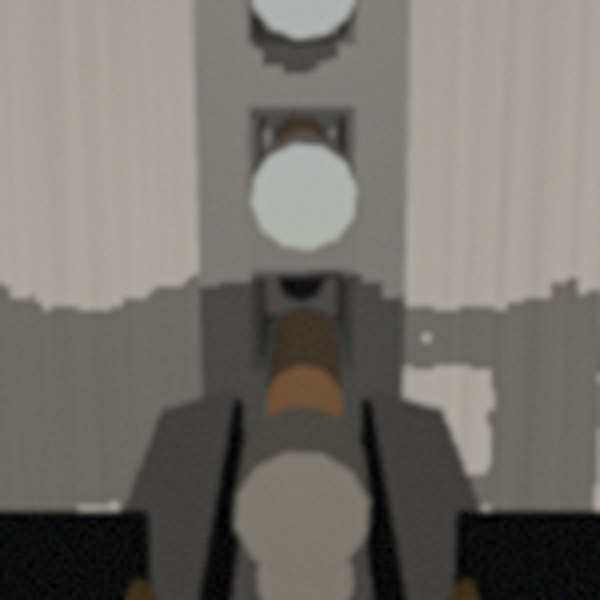

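Foot and pocket 2 share a centre column (crop x ≈ 303). The foot is about 1.4 mm short in +y, so I'll correct that and insert.

play_rows(series=[[[-0.0014,0,0],0,1],[[-0.0014,0.003,0],0,1],[[-0.0014,0.007,0],0,1],[[-0.0014,0.011,0],0,1],[[-0.0014,0.015,0],0,1],[[-0.0014,0.019,0],0,1],[[-0.0014,0.024,0],0,1],[[-0.0014,0.024,0],0,1]])

```text
clock: 15.15
eef_pos: [555.8, 89.7, 113.1]
eef_rot: [-1.565, -0.002, -1.697]
wrist_force: [-1.4, -0.2, 0.4]
finger_gap: 18.5
```

play_rows(series=[[[0,0.008,0],0,1],[[0,0.016,0],0,1],[[0,0.022,0],0,1],[[0,0.027,0],0,1],[[0,0.0295,0],0,1],[[0,0.0295,0],0,1],[[0,0.0295,0],0,1]])

```text
clock: 15.85
eef_pos: [556.3, 89.6, 83.9]
eef_rot: [-1.564, -0.002, -1.697]
wrist_force: [-0.6, 0.2, 3.6]
finger_gap: 18.8
```

play_rows(series=[[[0,0,0],0,0.7],[[0,0,0],0,0.5],[[0,0,0],0,0.45],[[0,0,0],0,0.45],[[0,0,0],0,0.45],[[0,-0.03,0],0,0.45],[[0,-0.07,0],0,0.45],[[0,-0.105,0],0,0.45],[[0,-0.12,0],0,0.45],[[0,-0.12,0],0,0.45],[[0,-0.12,0],0,0.45]])

```text
clock: 16.95
eef_pos: [555.2, 89.9, 203.0]
eef_rot: [-1.565, -0.002, -1.697]
wrist_force: [0.2, -0.4, -1.1]
finger_gap: 51.8
```

Run:
```python
from h import *
s=manip.read_state();print(s["eef_pos"],s["eef_rot"],s["finger_gap"],s["clock"])
print(to(489,168,205,-1.695))
cv2.imwrite("pics/w7.png",manip.camera("wrist")[:,:,::-1])
```

```text
[555.19323306  89.92625766 202.99442147] [-1.56461255 -0.00229771 -1.69656057] 51.83328007287663 16.95
(array([-0.0691, -0.0026, -0.0754]), array([-0.006, -0.002,  0.002]))
```

View pics/w7.png

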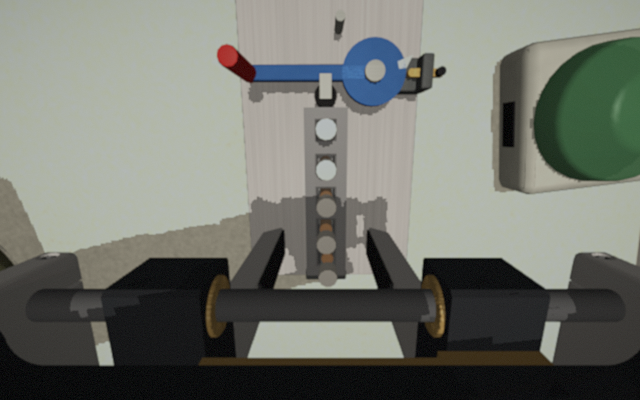

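All five caps are in one row at (326,129), (326,170), (326,208), (326,244) and (328,277). The red post top is at (229,57) and the pivot screw at (376,70).

Run:
```python
from h import *
P=manip.camera_params("wrist")
for uv,z in [((229,57),120),((376,70),60),((326,129),113),((326,208),113)]: print(unproj("wrist",uv,z,P))
```

```text
[492.75188034 225.90496619 120.        ]
[620.59628949 211.83200041  60.        ]
[563.30536776 160.54306867 113.        ]
[554.48251513  90.02837987 113.        ]
```

Run:
```python
from h import *
print(to(488,182,205,-1.695));print(to(488,182,72,-1.695))
```

```text
(array([-0.083 , -0.0032, -0.078 ]), array([-0.005, -0.002,  0.003]))
(array([-0.0833,  0.1298, -0.0787]), array([-0.005, -0.002,  0.003]))
```

play_rows(series=[[[-0.01,-0.003,-0.01],0,0.7],[[-0.028,-0.003,-0.027],0,1],[[-0.05,-0.003,-0.048],0,1],[[-0.07,-0.003,-0.066],0,1],[[-0.081,-0.003,-0.076],0,1],[[-0.083,-0.003,-0.078],0,1],[[-0.083,-0.003,-0.078],0,1],[[-0.083,0.02,-0.0783],0,1],[[-0.083,0.05,-0.0785],0,1],[[-0.083,0.08,-0.0787],0,1],[[-0.083,0.105,-0.0787],0,1],[[-0.083,0.12,-0.0787],0,1],[[-0.083,0.129,-0.0787],0,1],[[-0.083,0.13,-0.0787],0,1],[[-0.083,0.13,-0.0787],0,1]])

```text
clock: 18.5
eef_pos: [488.4, 181.5, 72.3]
eef_rot: [-1.565, -0.002, -1.697]
wrist_force: [-0.8, 0.8, 0.5]
finger_gap: 0.5
```

Run:
```python
from h import *
s=manip.read_state();print(s["eef_pos"],s["eef_rot"],s["finger_gap"],s["wrist_force"],s["clock"])
piv=np.array([622,210.5]);yw=-1.695;th=yw+np.pi/2
R=np.array([[np.cos(th),-np.sin(th)],[np.sin(th),np.cos(th)]])
yd=R[:,1]
for q in (0,.1,.2,.3,.4,.5,.6,.7,.75,.8):
    p=piv+R@[-130*np.cos(q),130*np.sin(q)]
    t=R@[np.sin(q/2),np.cos(q/2)]   # tool turned by half of q: keep contact on flat face
    c=p-17*t
    print(q,p.round(1),c.round(1),*to(c[0],c[1],72,yw-q/2))
```

```text
[488.4175239  181.45678619  72.30393999] [-1.5652069  -0.00233231 -1.69713608] 0.5483908124476258 [-0.84758135  0.84292404  0.47727078] 18.5
0 [493.  226.6] [490.9 209.7] [-0.0284  0.0002 -0.0011] [-0.006 -0.002  0.002]
0.1 [495.3 239.4] [492.3 222.7] [-0.0414  0.0002 -0.0013] [-0.006  0.048  0.002]
0.2 [498.8 251.9] [495.  235.3] [-0.0543  0.0002 -0.0003] [-0.006  0.098  0.002]
0.3 [503.5 264. ] [498.9 247.6] [-0.067   0.0002  0.0021] [-0.006  0.148  0.002]
0.4 [509.5 275.6] [504.  259.5] [-0.0793  0.0002  0.0057] [-0.006  0.198  0.002]
0.5 [516.5 286.5] [510.3 270.7] [-0.0912  0.0001  0.0105] [-0.006  0.248  0.002]
0.6 [524.6 296.6] [517.6 281.1] [-0.1026  0.0002  0.0164] [-0.006  0.298  0.001]
0.7 [533.7 305.9] [525.9 290.8] [-0.1132  0.0002  0.0235] [-0.006  0.348  0.001]
0.75 [538.6 310.2] [530.5 295.3] [-0.1182  0.0002  0.0274] [-0.006  0.373  0.001]
0.8 [543.7 314.3] [535.2 299.5] [-0.123   0.0002  0.0315] [-0.006  0.398  0.001]
```

play_rows(series=[[[-0.015,0,-0.0005],0,1],[[-0.0284,0,-0.0011],0,1],[[-0.035,0,-0.0012],0.024,1],[[-0.0414,0,-0.0013],0.05,1],[[-0.048,0,-0.0008],0.075,1],[[-0.0543,0,-0.0003],0.1,1],[[-0.0607,0,0.001],0.125,1],[[-0.067,0,0.0021],0.15,1],[[-0.073,0,0.004],0.175,1],[[-0.0793,0,0.0057],0.2,1],[[-0.0853,0,0.008],0.225,1],[[-0.0912,0,0.0105],0.25,1],[[-0.097,0,0.0135],0.275,1],[[-0.1026,0,0.0164],0.3,1],[[-0.108,0,0.02],0.325,1],[[-0.1132,0,0.0235],0.35,1],[[-0.1132,0,0.0235],0.35,1],[[-0.1132,0,0.0235],0.35,1]])

```text
clock: 20.3
eef_pos: [525.3, 291.7, 72.3]
eef_rot: [-1.565, -0.001, -2.046]
wrist_force: [-6.2, -3.4, 2.3]
finger_gap: 0.1
```

Run:
```python
from h import *
s=manip.read_state();print(s["eef_pos"],s["eef_rot"],s["finger_gap"],s["wrist_force"],s["qd"].round(3),s["clock"])
S=manip.camera("side")[:,:,::-1]; C=manip.camera("scene")[:,:,::-1]
f=lambda im,x,y:cv2.resize(im[y:y+120,x:x+130],None,fx=3,fy=4,interpolation=cv2.INTER_CUBIC)
cv2.imwrite("pics/f1.png",np.hstack([f(S,200,170),f(C,310,150)]))
```

```text
[525.31047448 291.7430656   72.33040799] [-1.56536826e+00 -1.40775023e-03 -2.04583335e+00] 0.14830194656670614 [-6.23141703 -3.41820918  2.27386984] [-0.004 -0.003  0.005  0.001  0.002 -0.001] 20.3
```

View pics/f1.png

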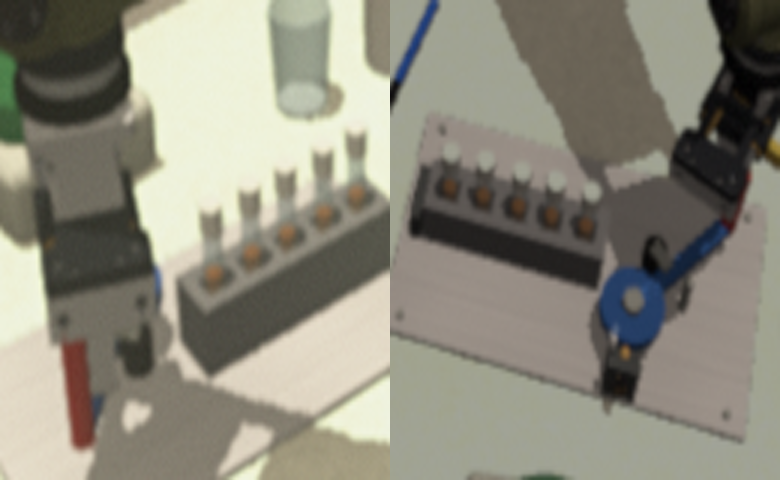

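Run:
```python
from h import *
f=lambda x,y:(310+(x+.5)/3-.5,150+(y+.5)/4-.5)
th=-1.695+np.pi/2
u=lambda uv,z:unproj("scene",uv,z)[:2]-[3,0]
h=np.array([622,210.5])
print(u(f(632,300),55))
for p,z in [((735,226),50),((700,252),50),((675,268),50)]:
    d=u(f(*p),z)-h; a=np.arctan2(d[1],-d[0]) ; print(d,np.hypot(*d),"q",a+th)
```

```text
[566.96851014 599.49681826]
[-139.26250897  505.91984789] 524.7370187915885 q 1.1779792052877345
[-110.37667141  466.15638326] 479.0457005845786 q 1.2140941880961291
[-92.40824895 438.53425279] 448.1646743628326 q 1.2389102907405545
```

Run:
```python
from h import *
f=lambda x,y:(310+(x-390+.5)/3-.5,150+(y+.5)/4-.5)
th=-1.695+np.pi/2
u=lambda uv,z:unproj("scene",uv,z)[:2]-[3,0]
h=np.array([622,210.5])
print(u(f(632,300),55))
h=u(f(632,300),55)
for p,z in [((735,226),50),((700,252),50),((675,268),50)]:
    d=u(f(*p),z)-h; a=np.arctan2(d[1],-d[0]) ; print(d,np.hypot(*d),"q",a+th)
```

```text
[618.87794881 209.33355394]
[-82.19651679 103.72118211] 132.3417960842015 q 0.7764565660793932
[-53.95636641  68.05022871] 86.84539771363916 q 0.7762019528185758
[-36.38182609  42.93489173] 56.27647996929117 q 0.7436262449031721
```

Run:
```python
from h import *
a=cv2.imread("pics/scene0.png").astype(int); b=manip.camera("scene")[:,:,::-1].astype(int)
d=abs(a-b).max(2)
for n,(u,v) in dict(spare=(225.5,188),oldcap2=(223,178),spray=(240,235),beaker=(281,252),jar=(182,217),marker=(317,163),tape=(443,181),timer=(455,228)).items():
    u,v=int(u),int(v); print(n,d[v-4:v+5,u-4:u+5].mean().round(1))
s=manip.read_state();print(s["wrist_force"],s["eef_pos"],s["clock"])
manip.sign_off()
```

```text
spare 14.6
oldcap2 59.1
spray 7.2
beaker 7.1
jar 9.3
marker 8.2
tape 16.6
timer 6.9
[-5.75191596 -3.57988419  1.42539939] [525.22049346 291.63733378  72.36478026] 20.45
the job is handed in; nothing more can be done
```

I put two spares from the blue rack into the carrier's empty pockets (0 and 2), then pushed the red post back and handed the job in at about 20.5 s with the arm still held there. Sign-off gave no verdict.

**Tubes:** the wrist and side pictures show five level caps in one row. Both tubes were released with the tool at the same height as when they sat seated in the rack.

**Clamp arm:** I estimate the joint at about 0.74–0.78 rad from the scene picture. At hand-in the tool was reading about 7 N and was stationary.

**Bystanders and remaining spare:** comparing the scene pictures at the start and at the end shows little change around any bystander or the third spare. The spare (14.6) and the tape roll (16.6) differ somewhat more than the rest (about 7–9). I put that down to shadow and the spare's removed neighbour, but did not look closer.

**Readings that disagreed:**
- **Carrier position:** the scene and wrist cameras differed by 3–5 mm in x. I settled this by comparing each tube's foot directly with its pocket.
- **Push direction:** the measured force pointed more along x than a flat-face contact would. The post may be bearing on the edge of the fingers, but it stayed steady.

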